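Slide the polish tin past the spring stop into its bay

TASK

The round tin of silver polish stands in the lane of its wooden rack, kept out of the closed end bay by a sprung steel stop with two teeth. With closed fingertips press the stop plate down behind the tin and keep it down while you push the tin along the lane, over the teeth and into the bay; then let go, so that the teeth spring fully up behind the tin. Only push the tin, do not grip, lift or tip it, do not let the stop up while the tin is over the teeth, and leave the other things where they are.

Things in the scene. Friction and masses are not known exactly. Their poses are not given: they have to be found in the camera images.
- tin_rack: low pale wooden rack fixed to the worktop, 241 x 86 mm (x -145 to +96 mm). Origin at worktop height on the lane's middle line; x = along the lane, the way the tin must go, z up. The tin stands on two ledges, top at z = 45 mm, with a 44 mm wide slot between them (x -145 to +8 mm) that holds the stop plate. Side rails: 68 mm apart inside, top at z = 57 mm. The -x end is open
- stop (a joint): how far the sprung steel stop is pressed straight down, m: 0 = up, 0.012 = bottom. It is one rigid part: a flat plate with two teeth. 2 N start it, about 6 N bottom it; it rises by itself. Pressed 0.007 or more, the teeth are below the tin's floor; 0.009 to 0.011 is a good depth to hold
- stop_tread (a point): on top of the stop plate, where a fingertip can press behind the tin: ribbed part, 115 mm to -x of the rack's origin; moves with the stop. The plate, 41 mm wide, lies in the slot from x = -139 to +16 mm of the rack, passing under the tin, top at z = 44 mm when up; it may be pressed anywhere along it
- stop_teeth (a point): midway between the tops of the stop's two teeth, 13 mm to +x of the rack's origin; moves with the stop. Each tooth is 6 mm thick along x and 7 mm wide, at y = +26.5 and -26.5 mm, 46 mm free between them; up, they stand 7 mm above the tin's floor
- tin_center (a point): centre (half-way up) of the round loose tin of silver polish: 64 mm across, 67 mm across the lid (its top 8 mm), 44 mm tall, 0.13 to 0.27 kg; it starts in the lane over the stop plate, 20 to 45 mm to -x of the rack's origin
- bay (a point): point on the bay's flat floor (z = 45 mm) where the middle of the tin should end, 45 mm to +x of the rack's origin. The teeth can rise behind the tin once its centre is 38.5 mm past the origin; at 52 mm it meets the end board (top at z = 69 mm, inner face at x = +84 mm)
- jigger: small double-cone metal measuring cup, 43 mm across, 70 mm tall, loose, beside the rack (bystander: leave alone); origin under its middle
- cork_0: wine cork standing on end, 23 mm across, 44 mm tall, loose, beside the rack (bystander: leave alone); origin under its middle
- egg_cup_1: metal egg cup on a foot, 39 mm across, 60 mm tall, loose, beside the rack (bystander: leave alone); origin under its middle
- shot_glass: small clear glass, 48 mm across, 61 mm tall, loose, beside the rack (bystander: leave alone); origin under its middle
- egg_cup_0: metal egg cup on a foot, 46 mm across, 60 mm tall, loose, beside the rack (bystander: leave alone); origin under its middle
- polish_tin: the same tin; origin at the centre of its underside. Its lid top is 89 mm above the worktop: with a fingertip on the plate behind it, keep the broad side of the gripper across the lane, off the tin. (Wall cabinets hang over the back of the worktop, from 0.58 m ahead of the robot base on and 0.45 m above the worktop up: swing in with the arm drawn back)
Things that resemble listed ones, but are neither listed nor needed, are in the scene too. What is shaped like the polish_tin but turquoise is not meant.

How it is judged:
By the outcome, as a careful person would: the job done as asked, in the order asked, and still so for the second after the job is handed in, with the robot touching nothing.
It also fails if it takes over 38 s, if anything falls off the work surface, if the arm or the gripper's body presses on something with over 40 N, if the wrist force passes 120 N, or if a joint passes its speed limit or range.

ROBOT

A 7-joint arm with a two-finger parallel gripper is mounted at the origin on a cart in front of the work surface, level with it; the furniture and walls round the work are solid. World frame = base frame: x ahead of the robot, y to its left, z up, the work surface at z = 0. Lengths are in m, angles in rad, forces in N, time in s.
With the tool pointing down it reaches from about 0.35 to 0.9 m from the base axis. Payload 8.1 kg.
Tool frame: the origin (TCP) lies at the centre of the arm's flange, where the gripper is bolted on; the fingertips stand 178 mm ahead of it and the grasp point (between the pads) lies 159 mm ahead of it; x points along the fingers, z is the direction in which the jaws open and shut, and the axes are right-handed (so a half turn about x gives the same grasp; the last joint's range is limited). The gripper opens to 92 mm and grips with 3 to 60 N. Pads are 19 mm wide; open, the fingers measure 130 mm over their backs; the gripper's body (75 mm by 190 mm) begins 47 mm behind the grasp point.
Start: joints at [-1.438, 0.434, 0.025, 1.573, -0.012, 1.134, -0.075], TCP at [0.146, 0.608, 0.405] pointing down, gripper open.
Joint ranges: [-2.62, 2.62], [-0.44, 2.09], [-1.27, 1.32], [0.08, 2.57], [-1.32, 4.46], [0.12, 2], [-2.74, 2.74]. Speed limits (rad/s): [2.22, 2.22, 3.01, 3.01, 3.14, 3.14, 3.14].

INTERFACE

Orientations are given as a rotation vector (axis times angle).
In Python, from cell import arm, get_image, search_frame, pinpoint gives the robot as it stands.
- The arm moves only by the tool arm_command, never from a script. Its argument "motion" is a list of rows, each a list of 7 numbers: the finger opening in mm, from 0 to 91.8, then the shift along the tool's x, y, z in mm, then the turn, a rotation vector about the tool's x, y, z in degrees. In form: [[fingers, x, y, z, ax, ay, az], ...]. A call has 1 to 5 rows; each row shifts and turns the commanded pose from where the row before left it, along the tool's axes as they then stand; what a row does not reach is not made up. A row lasts 1/8 s, in which the tool goes at most 62.5 mm and 10.7 degrees, less where a joint would pass 70% of its speed; a pose out of reach is approached as far as the arm can. A call with a gripper value outside its range is refused whole. The fingers move at their own pace and stop on an object; "newtons" is the grip in N (left out, the last holds). Time passes only in rows, so rows that do not move let the fingers close. It gives the time, the measured TCP pose, the force and the opening at its end, in the units of the state.
- arm.observe(): the state, without advancing time (a new reading comes with each control period).
- get_image(name): name is "scene" or "top" or "wrist"; returns a dict with "frame" (420x560x3 uint8, red, green, blue), "range_z" (420x560 float32, m along the optical axis (not along the pixel's ray), 0 where there is no reading), "K" (3x3 intrinsics, pixels), "origin" and "rotation" of the camera in the world; the wrist camera has in their place "tool_from_camera" (4x4, takes a point from camera to tool coordinates, whose origin is the TCP and whose axes are the tool frame's). Camera axes: x right, y down, z forward; pixel columns grow to the right and rows downward; lengths in m; the calibration is good to about 2 mm. A picture is of the moment at which its call begins: read the wrist's pose just before it.
- arm.sign_off(): hands the job in, once; it reports no verdict.
Trained networks look in the newest picture that a camera, given by its name, has taken for a name from the list of things; names that differ only in an ending like _2 or _b are one class to them, and where a whole thing is asked for, a point or a joint stands for the part that bears it (a point fixed in the world has none). Each returns a list of dicts, best first, with "p" (0 to 1); they miss things now and then, are a little off and sometimes report something else, mostly with a low value. They report only what shows in the picture. A call takes as long as a camera call. They do not tell look-alikes from the thing itself.
- search_frame(camera, target): "point" ([x, y, z] in m, in world coordinates, good to about 4 mm: the middle of the surface that is visible of it).
- pinpoint(camera, target): "point" ([x, y, z] in m, in world coordinates, good to about 4 mm: a listed point, or the origin of a listed thing).
The state is a dict: "clock": time; "joints": joint angles; "dq": joint speeds; "joint_efforts": joint torques, N m; "position": TCP position; "ee_rot": TCP orientation; "force": force on the tool from outside, world axes, zero at the start; "ft_torque": the same for the moment, N m; "width": opening from 0.0 (shut) to 1.0 (fully open).
Only numpy, scipy, OpenCV 4.12 (cv2) and the standard library are available. Lean on these libraries where they do the work, as an engineer would, in place of code of your own. Each camera call takes 0.05 s, during which the arm holds its last target. There are 200 camera calls.

## Working session

There is one attempt and no reset: what is moved stays moved. The work goes in short steps, Python scripts to look and compute and a tool call to move; the robot and the scene stay as the last step left them, time stands still between calls to the robot, and variables do not carry over. Pictures are saved under pics/ and viewed, about 8 in all and at most 12, crops included, and the job is handed in when it is done.

Besides the shell and the picture viewer there is one more tool, called after "Request:" by a JSON object that holds its "method" and its "body". arm_command: Moves the arm, as the interface text tells. Its arguments: {"type":"object","properties":{"motion":{"type":"array"},"newtons":{"type":"number"}},"required":["motion"]}

```bash
mkdir -p pics; ls; cat > h.py <<'E'
from cell import arm,get_image,search_frame,pinpoint
import numpy as np,cv2
from scipy.spatial.transform import Rotation as R
np.set_printoptions(precision=4,suppress=True)
def save(d,n,crop=None,s=1):
    f=d["frame"][:,:,::-1]
    if crop: f=f[crop[1]:crop[3],crop[0]:crop[2]]
    cv2.imwrite("pics/"+n,cv2.resize(f,None,fx=s,fy=s,interpolation=2))
def px(d,p): 
    c=d["rotation"].T@(np.array(p)-d["origin"]); q=d["K"]@c; return q[:2]/q[2]
def cloud(d):
    z=d["range_z"];v,u=np.indices(z.shape);K=d["K"]
    c=np.stack([(u-K[0,2])/K[0,0]*z,(v-K[1,2])/K[1,1]*z,z],-1)
    return c@np.array(d["rotation"]).T+d["origin"]
E
python3 - <<'E'
from h import *
o=arm.observe();print(o["clock"],o["position"],o["ee_rot"],R.from_rotvec(o["ee_rot"]).as_matrix())
for c in["scene","top"]:
    d=get_image(c);d["rotation"]=np.array(d["rotation"]);save(d,c+"0.png")
    for t in["tin_rack","stop_tread","stop_teeth","tin_center","bay","polish_tin","jigger","cork_0","egg_cup_1","shot_glass"]:
        print(c,t,[(np.round(r["point"],3),round(r["p"],2),px(d,r["point"]).astype(int)) for r in pinpoint(c,t)[:3]])
E
```

```text
pics
0.0 [0.146  0.6075 0.404 ] [-1.0348  1.3127  1.033 ] [[-0.0002 -0.9723  0.2336]
 [-0.0015  0.2336  0.9723]
 [-1.     -0.0002 -0.0015]]Traceback (most recent call last):
  File "<stdin>", line 6, in <module>
  File "h.py", line 10, in px
    c=d["rotation"].T@(np.array(p)-d["origin"]); q=d["K"]@c; return q[:2]/q[2]
                                                   ~~~~~~^~
ValueError: matmul: Input operand 1 does not have enough dimensions (has 0, gufunc core with signature (n?,k),(k,m?)->(n?,m?) requires 1)
```

```bash
sed -i 's/^def save/def gi(c):\n    d=get_image(c)\n    if "rotation" in d:\n        r=np.array(d["rotation"]); d["rotation"]=R.from_rotvec(r).as_matrix() if r.shape==(3,) else r\n    return d\ndef save/' h.py
python3 - <<'E'
from h import *
for c in["scene","top"]:
    d=gi(c);save(d,c+"0.png");print(d["origin"],d["rotation"])
    for t in["tin_rack","stop_tread","stop_teeth","tin_center","bay","polish_tin","jigger","cork_0","egg_cup_1","shot_glass"]:
        print(c,t,[(np.round(r["point"],3),round(r["p"],2),px(d,r["point"]).astype(int)) for r in pinpoint(c,t)[:3]])
E
```

```text
[ 0.1642 -0.6236  0.6598] [[ 0.8724 -0.3259  0.3643]
 [-0.4888 -0.5894  0.6432]
 [ 0.0051 -0.7392 -0.6735]]
scene tin_rack [(array([ 0.448, -0.035, -0.004]), 0.89, array([257, 235]))]
scene stop_tread [(array([ 0.438, -0.155,  0.043]), 0.87, array([282, 260]))]
scene stop_teeth [(array([ 0.453, -0.024,  0.053]), 0.89, array([256, 211]))]
scene tin_center [(array([0.357, 0.121, 0.026]), 0.9, array([187, 195])), (array([ 0.452, -0.08 ,  0.064]), 0.75, array([269, 224])), (array([0.505, 0.24 , 0.021]), 0.72, array([226, 151]))]
scene bay [(array([0.459, 0.011, 0.049]), 0.83, array([251, 202])), (array([ 0.437, -0.155,  0.046]), 0.4, array([281, 259]))]
scene polish_tin [(array([ 0.452, -0.077,  0.044]), 0.96, array([268, 231])), (array([ 0.452, -0.252,  0.001]), 0.9, array([315, 309])), (array([ 0.389, -0.345, -0.001]), 0.88, array([313, 369]))]
scene jigger [(array([ 0.551, -0.139, -0.002]), 0.77, array([326, 249]))]
scene cork_0 [(array([ 0.544,  0.091, -0.001]), 0.62, array([268, 186]))]
scene egg_cup_1 [(array([ 0.547, -0.08 , -0.002]), 0.7, array([309, 232])), (array([0.477, 0.107,
[... 550 characters left out ...]
6]), 0.91, array([371, 224])), (array([0.353, 0.124, 0.023]), 0.87, array([209, 271]))]
top bay [(array([0.459, 0.01 , 0.045]), 0.9, array([259, 223]))]
top polish_tin [(array([ 0.355,  0.123, -0.001]), 0.94, array([212, 271])), (array([ 0.452, -0.077,  0.043]), 0.9, array([297, 225])), (array([ 0.452, -0.246,  0.001]), 0.79, array([368, 226]))]
top jigger [(array([ 0.545, -0.14 , -0.   ]), 0.8, array([322, 189]))]
top cork_0 [(array([ 0.54 ,  0.098, -0.002]), 0.43, array([223, 193]))]
top egg_cup_1 [(array([ 0.545, -0.081,  0.002]), 0.8, array([297, 189])), (array([ 0.477,  0.11 , -0.001]), 0.66, array([218, 219]))]
top shot_glass [(array([ 0.56 ,  0.006, -0.003]), 0.85, array([261, 185]))]
```

View pics/scene0.png

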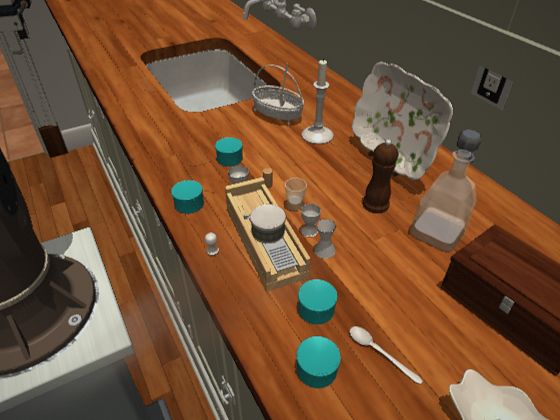

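View pics/top0.png

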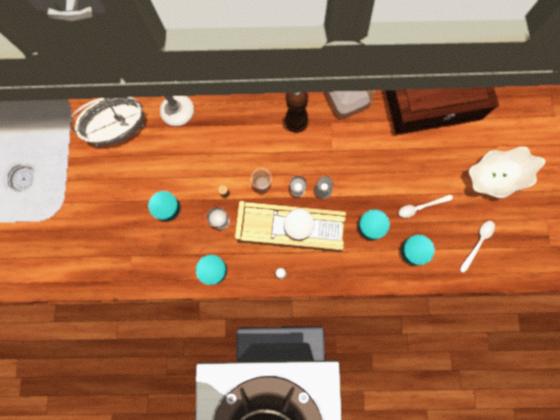

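Candidates by scene pixel: the white-lidded tin in the rack (268,224), and turquoise look-alikes at (187,195), (229,152), (317,300) and (318,360). The white-lidded tin in the rack is the one I want. I'll check it in a crop and fit the rack's pose from depth.

```bash
python3 - <<'E'
from h import *
for c in["top","scene"]:
    d=gi(c);P=cloud(d)
    if c=="scene": save(d,"crop1.png",(200,150,340,290),4)
    m=(abs(P[...,0]-.452)<.075)&(abs(P[...,1]+.05)<.15)
    for lo,hi in((.025,.063),(.05,.063),(.064,.075)):
        q=P[m&(P[...,2]>lo)&(P[...,2]<hi)][:,:2]
        if len(q)<4: continue
        (cx,cy),s,a=cv2.minAreaRect((q*1000).astype(np.float32));print(c,lo,len(q),cx,cy,s,a)
    q=P[m&(P[...,2]>.082)&(P[...,2]<.095)&(abs(P[...,0]-.452)<.045)];print("lid",len(q),np.median(q,0),(q.min(0)+q.max(0))/2,q.max(0)-q.min(0))
E
```

```text
top 0.025 3270 449.646240234375 -41.032928466796875 (125.80841064453125, 288.5557556152344) 3.8216440677642822
top 0.05 916 454.84210205078125 -39.1204833984375 (284.6236877441406, 86.8226318359375) 83.14537048339844
top 0.064 212 465.3895263671875 -41.625762939453125 (101.69955444335938, 213.67892456054688) 5.406896114349365
lid 730 [ 0.4494 -0.08    0.0878] [ 0.45   -0.0798  0.0884] [0.0649 0.0637 0.012 ]
scene 0.025 3609 448.9383544921875 -41.929168701171875 (125.09263610839844, 290.96533203125) 3.6073970794677734
scene 0.05 1219 453.841064453125 -39.57408142089844 (286.1103515625, 86.2933578491211) 83.23822021484375
scene 0.064 324 465.6701354980469 -44.50897979736328 (102.490478515625, 222.4707794189453) 6.304362773895264
lid 741 [ 0.4478 -0.0827  0.0875] [ 0.4489 -0.0807  0.0864] [0.0653 0.0666 0.0087]
```

View pics/crop1.png

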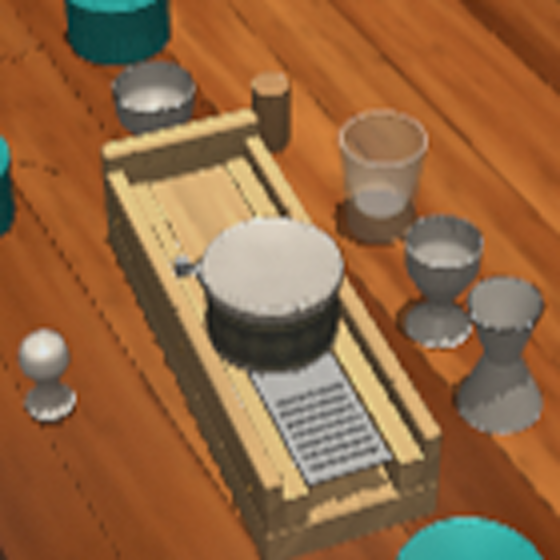

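Request:
{"method": "arm_command", "body": {"motion": [[0,0,-10,-60,10.5,0,0],[0,0,-20,-58,10.5,0,0],[0,0,-20,-58,10.5,0,0],[0,0,-20,-58,10.5,0,0],[0,0,-20,-58,10.5,0,0]]}}

```text
clock: 1.92
position: [0.058, 0.3229, 0.4048]
ee_rot: [-0.33, 1.546, 0.331]
force: [-0.7, 0.9, 1.2]
width: 0.507
```

Request:
{"method": "arm_command", "body": {"motion": [[0,0,-43,43,0,0,0],[0,0,-43,43,0,0,0],[0,0,-43,43,0,0,0],[0,0,-43,43,0,0,0],[0,0,-43,43,0,0,0]]}}

```text
clock: 2.55
position: [0.3448, 0.2176, 0.4053]
ee_rot: [-0.335, 1.544, 0.337]
force: [0.2, 1.1, 0.1]
width: 0.004
```

```bash
cat >> h.py <<'E'
A=np.radians(83.2);L=np.array([np.cos(A),np.sin(A),0]);N=np.array([-L[1],L[0],0])
O=np.array([.4547,-.036,0])
B=np.stack([L,N,[0,0,1]],1)
def rack(p): return (np.asarray(p)-O)@B
def state():
    o=arm.observe();M=R.from_rotvec(o["ee_rot"]).as_matrix();p=np.array(o["position"]);t=p+M[:,0]*.178
    print("t",o["clock"],"tip rack mm",rack(t)*1000,"tcp",p,"F rack",np.array(o["force"])@B,"width",o["width"])
    print("tool axes in rack (cols x,y,z):\n",B.T@M)
    return p,M
E
python3 - <<'E'
from h import *
state()
for c in["top","scene"]:
    d=gi(c);Q=rack(cloud(d))*1000
    X,Y,Z=Q[...,0],Q[...,1],Q[...,2]
    m=(abs(Y)<30)&(Z>62)&(Z<72)&(X>60)&(X<110);print(c,"board top x",np.percentile(X[m],[2,50,98]),"z",np.median(Z[m]))
    m=(abs(abs(Y)-38)<3)&(Z>50)&(Z<62)&(X<-100)&(X>-170);print("rail end x",np.percentile(X[m],[1,5]),m.sum())
    m=(abs(Y)<50)&(Z>53)&(Z<61)&(X>-140)&(X<-80);print("rail y",np.percentile(Y[m],[2,98]),np.median(Z[m]))
    m=(abs(Y)<15)&(X>-135)&(X<-85);print("plate z",np.median(Z[m]))
    m=(abs(Y)<50)&(Z>84)&(X>-90)&(X<0);print("lid",(np.percentile(Q[m],1,0)+np.percentile(Q[m],99,0))/2)
E
```

```text
t 2.55 tip rack mm [239.1044 139.0197 227.3016] tcp [0.3448 0.2176 0.4053] F rack [ 1.0893 -0.032   0.0606] width 0.0038399195424513592
tool axes in rack (cols x,y,z):
 [[ 0.0016  0.8539  0.5205]
 [-0.0005  0.5205 -0.8539]
 [-1.      0.0011  0.0013]]
top board top x [83.1318 88.7893 94.9043] z 67.79772565752218
rail end x [-144.7988 -142.9539] 109
rail y [-42.7759  42.1224] 56.532469224220335
plate z 43.826539344854254
lid [-44.0395  -0.2667  88.0307]
scene board top x [81.5091 85.9673 93.5709] z 67.47629852143189
rail end x [-145.6126 -144.8318] 138
rail y [-41.9814  43.0981] 56.17572983661512
plate z 43.54600641993356
lid [-44.6878   0.6704  87.3154]
```

Request:
{"method": "arm_command", "body": {"motion": [[0,0,-59,-9,0,0,0],[0,0,-59,-9,0,0,0],[0,0,-59,-9,0,0,0],[0,0,-59,-9,0,0,0],[0,0,-59,-9,0,0,0]]}}

```text
clock: 3.28
position: [0.4249, -0.0699, 0.4052]
ee_rot: [-0.336, 1.543, 0.337]
force: [0.9, 0.6, 0.2]
width: 0.002
```

Request:
{"method": "arm_command", "body": {"motion": [[0,0,-59,-9,0,0,0],[0,40,0,0,10.4,0,0],[0,40,0,0,10.5,0,0],[0,0,0,0,10.5,0,0],[0,0,0,0,0,0,-5]]}}

```text
clock: 3.9
position: [0.4407, -0.1263, 0.3245]
ee_rot: [0.028, 1.574, -0.168]
force: [-0.5, 1.3, 0.2]
width: 0.004
```

Request:
{"method": "arm_command", "body": {"motion": [[0,0,0,0,0,0,0],[0,0,0,0,0,0,0]]}}

```text
clock: 4.15
position: [0.4412, -0.1254, 0.3249]
ee_rot: [0.026, 1.573, -0.16]
force: [-0.4, -0.3, 0.1]
width: 0.001
```

```bash
python3 - <<'E'
from h import *
state()
E
```

```text
t 4.15 tip rack mm [-105.5482    2.8664  147.5049] tcp [ 0.4412 -0.1254  0.3249] F rack [-0.3556  0.405   0.0847] width 0.0006246591978671807
tool axes in rack (cols x,y,z):
 [[-0.0852  0.9964 -0.0002]
 [ 0.     -0.0002 -1.    ]
 [-0.9964 -0.0852 -0.    ]]
```

Request:
{"method": "arm_command", "body": {"motion": [[0,45,3,3,0,0,0],[0,45,3,0,0,0,0],[0,0,0,0,0,0,0],[0,0,0,0,0,0,0]]}}

```text
clock: 4.65
position: [0.4441, -0.1286, 0.2359]
ee_rot: [0.027, 1.572, -0.163]
force: [0.3, 0.4, 0.3]
width: 0.006
```

```bash
python3 - <<'E'
from h import *
state()
save(gi("scene"),"s2.png",(200,150,340,290),4)
E
```

```text
t 4.65 tip rack mm [-108.639    -0.5982   58.5342] tcp [ 0.4441 -0.1286  0.2359] F rack [ 0.4044 -0.283   0.2683] width 0.006136154133184188
tool axes in rack (cols x,y,z):
 [[-0.0866  0.9962 -0.0021]
 [-0.0007 -0.0022 -1.    ]
 [-0.9962 -0.0866  0.0009]]
```

View pics/s2.png

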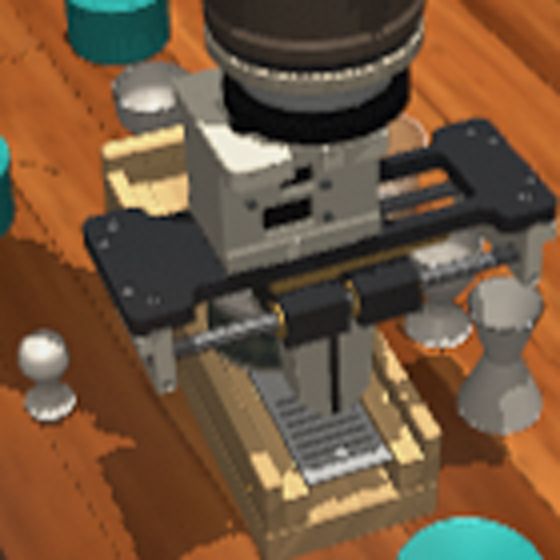

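Request:
{"method": "arm_command", "body": {"motion": [[0,10,1,0,0,0,0],[0,3,0,0,0,0,0],[0,0,0,0,0,0,0],[0,0,0,0,0,0,0]]}}

```text
clock: 5.2
position: [0.444, -0.128, 0.2217]
ee_rot: [0.026, 1.573, -0.162]
force: [0.8, 0.8, 2.3]
width: 0.005
```

Request:
{"method": "arm_command", "body": {"motion": [[0,3,0,0,0,0,0],[0,0,0,0,0,0,0],[0,0,0,0,0,0,0]]}}

```text
clock: 5.58
position: [0.4439, -0.1284, 0.2186]
ee_rot: [0.026, 1.573, -0.163]
force: [0.4, 1.3, 3.2]
width: 0.005
```

Request:
{"method": "arm_command", "body": {"motion": [[0,3,0,0,0,0,0],[0,0,0,0,0,0,0],[0,0,0,0,0,0,0]]}}

```text
clock: 5.95
position: [0.4438, -0.1286, 0.2156]
ee_rot: [0.026, 1.573, -0.162]
force: [1.1, 1.9, 3.2]
width: 0.006
```

Request:
{"method": "arm_command", "body": {"motion": [[0,3,0,0,0,0,0],[0,0,0,0,0,0,0],[0,0,0,0,0,0,0]]}}

```text
clock: 6.32
position: [0.4437, -0.1289, 0.2126]
ee_rot: [0.026, 1.573, -0.163]
force: [0.9, 2.6, 4.8]
width: 0.007
```

```bash
python3 - <<'E'
from h import *
state()
E
```

```text
t 6.325 tip rack mm [-109.0156   -0.0529   35.2493] tcp [ 0.4437 -0.1289  0.2126] F rack [ 2.6903 -0.5746  4.7879] width 0.00658619959003116
tool axes in rack (cols x,y,z):
 [[-0.0871  0.9962 -0.0011]
 [ 0.0003 -0.0011 -1.    ]
 [-0.9962 -0.0871 -0.0002]]
```

Request:
{"method": "arm_command", "body": {"motion": [[0,-0.2,8,0,0,0,0],[0,-0.6,10,0,0,0,0],[0,-0.85,10,0,0,0,0],[0,-0.87,10,0,0,0,0],[0,-0.87,10,0,0,0,0]]}}

```text
clock: 6.95
position: [0.4493, -0.0808, 0.2118]
ee_rot: [0.025, 1.573, -0.164]
force: [-0.0, -4.4, 5.3]
width: 0.004
```

```bash
python3 - <<'E'
from h import *
state()
save(gi("scene"),"s3.png",(200,150,340,290),4)
E
```

```text
t 6.95 tip rack mm [-60.8253   0.089   34.496 ] tcp [ 0.4493 -0.0808  0.2118] F rack [-4.3916 -0.4832  5.307 ] width 0.003974488015875727
tool axes in rack (cols x,y,z):
 [[-0.0882  0.9961 -0.0013]
 [ 0.0003 -0.0013 -1.    ]
 [-0.9961 -0.0882 -0.0002]]
```

View pics/s3.png

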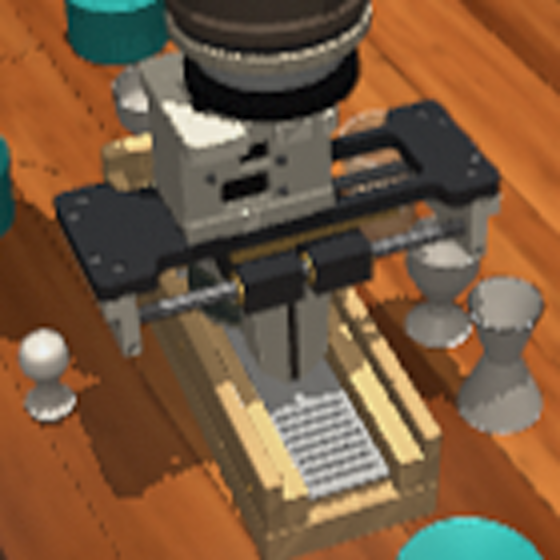

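Request:
{"method": "arm_command", "body": {"motion": [[0,-0.87,10,0,0,0,0],[0,-0.87,10,0,0,0,0],[0,-0.87,10,0,0,0,0],[0,-0.43,5,0,0,0,0],[0,0,0,0,0,0,0]]}}

```text
clock: 7.62
position: [0.4535, -0.0454, 0.2116]
ee_rot: [0.025, 1.574, -0.162]
force: [-0.1, 0.1, 4.8]
width: 0.004
```

```bash
python3 - <<'E'
from h import *
p,M=state()
d=gi("wrist");T=np.array(d["tool_from_camera"]);save(d,"w4.png")
d["rotation"]=M@T[:3,:3];d["origin"]=p+M@T[:3,3]
Q=rack(cloud(d))*1000
for n,D in(("wrist",d),("scene",gi("scene")),("top",gi("top"))):
    Q=rack(cloud(D))*1000
    m=(D["range_z"]>0)&(abs(Q[...,1])<40)&(Q[...,2]>80)&(Q[...,2]<93)&(Q[...,0]>-20)&(Q[...,0]<80)
    if m.sum()>5: print(n,m.sum(),np.percentile(Q[m],[1,99],axis=0),np.median(Q[m],0))
    print(pinpoint(n,"tin_center")[:1] and [rack(r["point"])*1000 for r in pinpoint(n,"tin_center")])
E
```

```text
t 7.625 tip rack mm [-24.9918   0.2001  34.3193] tcp [ 0.4535 -0.0454  0.2116] F rack [0.0867 0.0725 4.8341] width 0.003631494668310575
tool axes in rack (cols x,y,z):
 [[-0.0874  0.9962 -0.0002]
 [ 0.0007 -0.0002 -1.    ]
 [-0.9962 -0.0874 -0.0007]]
wrist 25143 [[  5.6849 -31.993   86.9801]
 [ 54.1759  29.9366  89.8721]] [31.0926 -0.7501 88.4205]
[array([21.3942, -0.3694, 67.5   ])]
scene 9 [[ 5.6059 26.0658 80.839 ]
 [13.8085 29.4577 87.2488]] [ 8.5966 28.4911 82.7978]
[array([-215.3823,  -20.5467,   21.1   ]), array([148.283 , 115.3689,  25.8   ]), array([-312.6214,   26.3699,   24.3   ]), array([24.5599,  0.1088, 67.3   ])]
[array([-216.6223,  -27.0391,   23.6   ]), array([144.5116, 117.4369,  23.2   ]), array([-318.5464,   27.0733,   22.4   ]), array([276.2517, -24.5635,  22.2   ])]
```

View pics/w4.png

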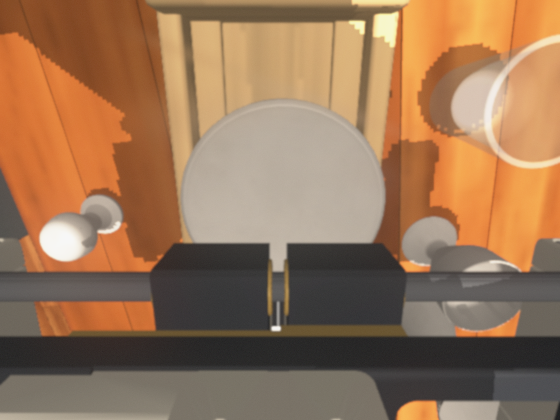

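Request:
{"method": "arm_command", "body": {"motion": [[0,-0.69,8,0,0,0,0],[0,-0.69,8,0,0,0,0],[0,-0.36,4,0,0,0,0],[0,0,0,0,0,0,0]]}}

```text
clock: 8.57
position: [0.4561, -0.0268, 0.2118]
ee_rot: [0.025, 1.573, -0.164]
force: [-0.4, -2.4, 5.0]
width: 0.006
```

```bash
cat > w.py <<'E'
from h import *
import sys
p,M=state()
d=gi("wrist");T=np.array(d["tool_from_camera"]);save(d,sys.argv[1])
d["rotation"]=M@T[:3,:3];d["origin"]=p+M@T[:3,3]
Q=rack(cloud(d))*1000;Q=Q[(d["range_z"]>0)&(abs(Q[...,1])<50)]
m=(Q[:,2]>84)&(Q[:,2]<93)&(Q[:,0]>20)&(Q[:,0]<100);q=Q[m]
print("lid x max",np.percentile(q[:,0],[98,99.5]),"tilt fit dz/dx,dz/dy",np.linalg.lstsq(np.c_[q[:,:2],np.ones(len(q))],q[:,2],rcond=None)[0])
m=(abs(Q[:,1])<30)&(Q[:,2]>65)&(Q[:,2]<73)&(Q[:,0]>75);print("board x",np.percentile(Q[m][:,0],[1,3,50,99]),np.median(Q[m][:,2]))
m=(abs(Q[:,1])<15)&(abs(Q[:,2]-45)<6)&(Q[:,0]>60);print("bay floor x",Q[m][:,0].min() if m.any() else None,Q[m][:,0].max() if m.any() else None)
m=(abs(abs(Q[:,1])-26.5)<3)&(Q[:,2]>40)&(Q[:,2]<56)&(abs(Q[:,0]-13)<2.5);print("teeth z",np.percentile(Q[m][:,2],[5,50,95]) if m.any() else None)
E
python3 w.py w5.png
```

```text
t 8.575 tip rack mm [-6.4038 -0.3256 34.5051] tcp [ 0.4561 -0.0268  0.2118] F rack [-2.4406  0.0917  5.0067] width 0.006150776496079705
tool axes in rack (cols x,y,z):
 [[-0.0884  0.9961 -0.0016]
 [-0.0003 -0.0016 -1.    ]
 [-0.9961 -0.0884  0.0004]]
lid x max [71.9042 73.3356] tilt fit dz/dx,dz/dy [-0.0009 -0.0014 88.4392]
board x [83.0917 83.3448 88.9507 94.9875] 68.95783395852335
bay floor x 70.32527230908754 83.13412538993218
teeth z None
```

Request:
{"method": "arm_command", "body": {"motion": [[0,-0.16,1.8,0,0,0,0],[0,0,0,0,0,0,0],[0,0,0,0,0,0,0]]}}

```text
clock: 9.0
position: [0.4563, -0.0252, 0.2118]
ee_rot: [0.026, 1.573, -0.164]
force: [-0.7, -3.1, 4.9]
width: 0.007
```

```bash
python3 w.py w6.png
```

```text
t 9.0 tip rack mm [-4.7527 -0.3106 34.538 ] tcp [ 0.4563 -0.0252  0.2118] F rack [-3.1915  0.3475  4.9381] width 0.006976099676878999
tool axes in rack (cols x,y,z):
 [[-0.0881  0.9961 -0.002 ]
 [-0.0002 -0.002  -1.    ]
 [-0.9961 -0.0881  0.0004]]
lid x max [73.3562 74.9369] tilt fit dz/dx,dz/dy [-0.0026 -0.0017 88.5511]
board x [83.1362 83.4001 88.8893 94.8224] 68.97346975566504
bay floor x 71.62466147281899 83.08133800723195
teeth z None
```

Request:
{"method": "arm_command", "body": {"motion": [[0,-0.1,1.2,0,0,0,0],[0,0,0,0,0,0,0],[0,0,0,0,0,0,0]]}}

```text
clock: 9.43
position: [0.4564, -0.024, 0.2119]
ee_rot: [0.026, 1.573, -0.164]
force: [-0.5, -3.8, 5.0]
width: 0.005
```

```bash
python3 w.py w7.png
```

```text
t 9.425 tip rack mm [-3.6098 -0.2994 34.5475] tcp [ 0.4564 -0.024   0.2119] F rack [-3.8498  0.0811  4.9818] width 0.0054788009384427105
tool axes in rack (cols x,y,z):
 [[-0.0881  0.9961 -0.0021]
 [-0.0002 -0.0021 -1.    ]
 [-0.9961 -0.0881  0.0004]]
lid x max [74.4854 75.8887] tilt fit dz/dx,dz/dy [-0.0026 -0.0018 88.5614]
board x [83.0374 83.3009 88.8375 94.7701] 68.99631789487687
bay floor x 72.7386478004924 83.04317624068776
teeth z None
```

Tin is at about x = 43.5 mm, past the teeth. I'll back off a little with the plate still down, then lift slowly.

Request:
{"method": "arm_command", "body": {"motion": [[0,0.3,-4,0,0,0,0],[0,0,0,0,0,0,0],[0,-5,-0.4,0,0,0,0],[0,-5,-0.4,0,0,0,0],[0,-5,-0.4,0,0,0,0]]}}

```text
clock: 10.1
position: [0.4556, -0.0273, 0.227]
ee_rot: [0.025, 1.574, -0.163]
force: [-0.3, -0.7, 0.2]
width: 0.006
```

Request:
{"method": "arm_command", "body": {"motion": [[0,-20,-3,0,0,0,0],[0,-45,-5,0,0,0,0],[0,-50,-20,0,0,0,0],[0,0,-55,0,0,0,0],[0,0,-55,0,0,0,0]]}}

```text
clock: 10.72
position: [0.4406, -0.1541, 0.3541]
ee_rot: [0.023, 1.572, -0.16]
force: [1.4, -0.8, 0.3]
width: 0.008
```

Request:
{"method": "arm_command", "body": {"motion": [[0,0,-50,0,0,0,0],[0,0,0,0,0,0,0],[0,0,0,0,0,0,0]]}}

```text
clock: 11.1
position: [0.4344, -0.2029, 0.3575]
ee_rot: [0.027, 1.574, -0.163]
force: [-0.9, 0.6, -1.0]
width: 0.008
```

```bash
python3 w.py w8.png; python3 - <<'E'
from h import *
d=gi("scene");save(d,"s8.png",(200,150,340,290),4)
for c in("scene","top"):
    gi(c)
    for t in("stop_teeth","tin_center","stop_tread"): print(c,t,[(rack(r["point"])*1000,r["p"]) for r in pinpoint(c,t) if np.abs(rack(r["point"])[1])<.015])
    for t in("jigger","cork_0","egg_cup_1","shot_glass"): print(t,[np.round(r["point"],3) for r in pinpoint(c,t)])
    Q=rack(cloud(gi(c)))*1000
    m=(abs(Q[...,1])<45)&(Q[...,2]>84)&(Q[...,2]<93)&(Q[...,0]>-10)&(Q[...,0]<90)
    if m.any():print("lid",np.percentile(Q[m],[1,99],axis=0))
E
```

```text
t 11.1 tip rack mm [-183.5399    0.5936  180.2069] tcp [ 0.4344 -0.2029  0.3575] F rack [ 0.527   0.9966 -1.0438] width 0.007895125628256304
tool axes in rack (cols x,y,z):
 [[-0.0866  0.9962 -0.0019]
 [ 0.0013 -0.0018 -1.    ]
 [-0.9962 -0.0866 -0.0011]]
scene stop_teeth [(array([14.0982, -0.8366, 52.3   ]), 0.88)]
scene tin_center [(array([42.2947, -2.5098, 66.9   ]), 0.57), (array([10.0254,  7.1373, 50.7   ]), 0.36)]
scene stop_tread [(array([-118.168 ,    0.3106,   45.6   ]), 0.93)]
jigger [array([ 0.549, -0.144, -0.   ])]
cork_0 []
egg_cup_1 [array([ 0.547, -0.076, -0.002])]
shot_glass []
lid [[ 12.9589 -16.6376  84.2   ]
 [ 12.9589 -16.6376  84.2   ]]
top stop_teeth []
top tin_center [(array([46.1126, -0.7453, 64.9   ]), 0.69)]
top stop_tread []
jigger []
cork_0 [array([ 0.54 ,  0.1  , -0.002])]
egg_cup_1 [array([ 0.546, -0.079,  0.   ]), array([ 0.478,  0.107, -0.002])]
shot_glass [array([ 0.561,  0.007, -0.005])]
lid [[ 15.9578 -34.6201  84.3453]
 [ 74.7116  24.4905  91.6097]]Traceback (most recent call last):
  File "w.py", line 8, in <module>
    print("lid x max",np.percentile(q[:,0],[98,99.5]),"tilt fit dz/dx,dz/dy",np.linalg.lstsq(np.c_[q[:,:2],np.ones(len(q))],q[:,2],rcond=None)[0])
                      ~~~~~~~~~~~~~^^^^^^^^^^^^^^^^^^
    return _quantile_unchecked(
        a, q, axis, out, overwrite_input, method, keepdims, weights)
    return _ureduce(a,
                    func=_quantile_ureduce_func,
    ...<5 lines>...
                    overwrite_input=overwrite_input,
                    method=method)
    r = func(a, **kwargs)
    result = _quantile(arr,
                       quantiles=q,
    ...<2 lines>...
                       out=out,
                       weights=wgt)
    slices_having_nans = np.isnan(arr[-1, ...])
                                  ~~~^^^^^^^^^
IndexError: index -1 is out of bounds for axis 0 with size 0
```

View pics/s8.png

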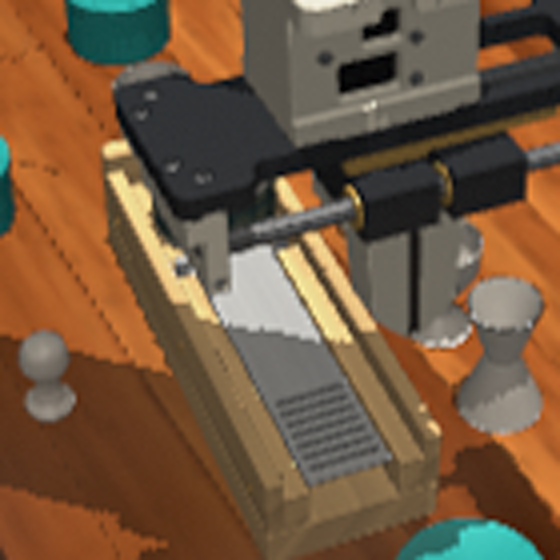

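View pics/w8.png

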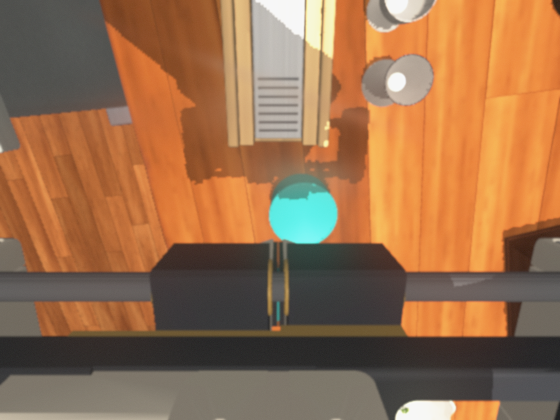

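The plate looks up, but the arm hides the teeth in the scene view. I'll draw it back towards the base for a clear view.

Request:
{"method": "arm_command", "body": {"motion": [[0,-20,-50,0,0,0,0],[0,-10,-60,0,0,0,0],[0,0,-60,0,0,0,0],[0,0,-40,0,0,0,0],[0,0,0,0,0,0,0]]}}

```text
clock: 12.72
position: [0.4081, -0.4116, 0.4065]
ee_rot: [0.028, 1.573, -0.169]
force: [-0.8, 0.7, 0.2]
width: 0.002
```

```bash
python3 - <<'E'
from h import *
state()
d=gi("scene");save(d,"s9.png",(200,150,340,290),4)
for c in("scene","top"):
    d=gi(c);Q=rack(cloud(d))*1000
    m=(abs(Q[...,1])<45)&(Q[...,2]>84)&(Q[...,2]<93)&(Q[...,0]>0)&(Q[...,0]<90)
    if m.any():print(c,"lid",(np.percentile(Q[m],1,0)+np.percentile(Q[m],99,0))/2,np.ptp(Q[m],0))
    m=(abs(Q[...,1])<15)&(Q[...,0]>-135)&(Q[...,0]<-20);print("plate z",np.median(Q[m][:,2]))
    print([(rack(r["point"])*1000,r["p"]) for r in pinpoint(c,"stop_teeth")])
    for t in("jigger","cork_0","egg_cup_1","shot_glass"): print(t,[np.round(r["point"],3) for r in pinpoint(c,t)])
E
```

```text
t 12.725 tip rack mm [-394.4269    1.8793  229.2148] tcp [ 0.4081 -0.4116  0.4065] F rack [0.6002 0.8486 0.1951] width 0.0021781773972617264
tool axes in rack (cols x,y,z):
 [[-0.0897  0.996  -0.0067]
 [ 0.0007 -0.0066 -1.    ]
 [-0.996  -0.0897 -0.0001]]
scene lid [42.1163 -1.9249 87.3562] [66.6516 66.3179  6.5197]
plate z 43.51305692362634
[(array([13.4971,  2.5158, 53.    ]), 0.77)]
jigger [array([ 0.549, -0.139, -0.003])]
cork_0 [array([ 0.54 ,  0.093, -0.   ])]
egg_cup_1 [array([ 0.544, -0.078, -0.003])]
shot_glass [array([0.561, 0.006, 0.002]), array([0.464, 0.01 , 0.044]), array([ 0.547, -0.079, -0.002])]
top lid [43.8439 -2.8763 87.9848] [66.011 65.98   8.458]
plate z 43.909329941457244
[(array([14.3232, -2.7232, 52.    ]), 0.97)]
jigger [array([ 0.544, -0.14 , -0.   ])]
cork_0 []
egg_cup_1 [array([ 0.475,  0.11 , -0.002]), array([ 0.548, -0.08 ,  0.   ])]
shot_glass [array([ 0.561,  0.002, -0.   ]), array([0.461, 0.011, 0.046])]
```

View pics/s9.png

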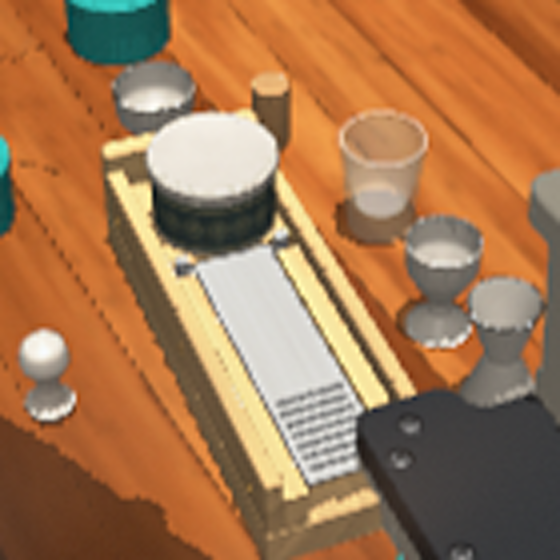

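The picture shows the tin upright in the bay. Both teeth stand up behind it at (182,268) and (283,241), and nothing beside the rack has moved.

```bash
python3 -c "
from cell import arm
print(arm.sign_off())"
```

```text
the job is handed in; nothing more can be done
None
```

The tin of silver polish is in the bay with both teeth up behind it, and I handed the job in at about 13 s of the 38 s allowed. I pressed the stop plate about 10 mm down with closed fingertips. I kept it down while pushing the tin about 88 mm along the lane, then backed off 4 mm before lifting.

**Last checks:**
- **Tin:** it is upright, with its centre 42–44 mm past the rack's origin. That is clear of the 38.5 mm the teeth need and 1–3 mm short of the 45 mm mark.
- **Stop:** the plate is back at its starting height, with its top at about 44 mm. The tooth tops read 52–53 mm, which is fully up.
- **Bystanders:** the jigger, cork, shot glass and the egg cups the network found measured the same as before, to within about 5 mm. I did not query egg_cup_0 by its own name.
- **Force:** wrist readings stayed at or below about 7 N.

**What went wrong:**
- One wrist-camera measurement failed because the tin was out of its view, so I checked with the scene and top cameras instead.
- My last clearing move went along the lane instead of back towards the base, because I entered it on the wrong axis. It passed about 0.2 m above the worktop and touched nothing.
- The top camera missed the cork in the final check. The scene camera saw it in place.

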